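# Unbolt the passive leaf of the kiln-shelf chest and put the last board away

### The arm

A 6-joint arm with a two-finger parallel gripper is mounted at the origin on the work surface. World frame = base frame: x ahead of the robot, y to its left, z up, the work surface at z = 0. Lengths are in m, angles in rad, forces in N, time in s.
With the tool pointing down it reaches from about 0.25 to 0.775 m from the base axis. Payload 4 kg.
Tool frame: the origin (TCP) lies midway between the tips of the shut fingers; the grasp point (between the pads) lies 19 mm behind it; z points along the fingers, y is the direction in which the jaws open and shut (so a half turn about z gives the same grasp; the last joint's range is limited). The gripper opens to 94 mm and grips with 3 to 60 N. Pads are 16 mm wide; open, the fingers measure 119 mm over their backs; the gripper's body (75 mm by 177 mm) begins 78 mm behind the grasp point.
Start: joints at [-1.207, 0.087, 1.371, -0, 1.684, -0.103], TCP at [0.248, -0.491, 0.178] pointing down, gripper open.
Joint ranges: [-3.1, 3.1], [-0.76, 2.03], [0.27, 2.55], [-1.08, 4.22], [0.17, 2.65], [-2.57, 2.57]. Speed limits (rad/s): [2.79, 2.79, 3.14, 3.14, 3.14, 3.14].

### API

Orientations are given as a rotation vector (axis times angle).
In Python, from rig import arm, optics gives the robot as it stands.
- The arm moves only by the shell command python3 -m crank 'ROWS' [FORCE]. ROWS is a JSON object of lists of equal length, an entry for each row: "slide": the shift along the tool's x, y, z in mm, a list of three; "dr": the turn, a rotation vector about the tool's x, y, z in rad, a list of three; "gripper": the finger opening in mm, from 0 to 94. A call has 1 to 12 rows; each row is the pose to reach, as a shift and turn from the pose measured when the call began, along the tool's axes at that moment; what a row does not reach only later rows make up. A row lasts 1/10 s, in which the tool goes at most 50 mm and 8.59 degrees, less where a joint would pass 70% of its speed; a pose out of reach is approached as far as the arm can. A call with a gripper value outside its range is refused whole. The fingers move at their own pace and stop on an object; FORCE is the grip in N (left out, the last holds). Time passes only in rows, so rows that repeat a pose let the fingers close. It gives the time, the measured TCP pose, the force and the opening at its end, in the units of the state.
- arm.observe(): the state, without advancing time (a new reading comes with each control period).
- optics.grab_frame(name): name is "scene" or "top"; returns (picture, depth): 480x640x3 uint8, red, green, blue; 480x640 float32, m along the optical axis (not along the pixel's ray), 0 where there is no reading.
- optics.get_calibration(name): a dict with "fx", "fy", "cx", "cy" (pixels), "k1" (the pictures are not rectified: a ray, as slopes to the right and down, at radius r is drawn at 1 + k1 r^2 times it, then the intrinsics apply), "eye" and "rotation" of the camera in the world. Camera axes: x right, y up, looking along -z (the intrinsics and any distortion apply to the point x, -y, -z); pixel columns grow to the right and rows downward; lengths in m; the calibration is good to about 2 mm. A picture is of the moment at which its call begins. get_calibration takes no time and is no camera call.
- arm.sign_off(): hands the job in, once; it reports no verdict.
The state is a dict: "t": time; "q": joint angles; "joint_velocities": joint speeds; "joint_efforts": joint torques, N m; "ee_pos": TCP position; "ee_rot": TCP orientation; "ft_force": force on the tool from outside, world axes, zero at the start; "torque": the same for the moment, N m; "opening": finger opening in m.
Only numpy, scipy, OpenCV 4.12 (cv2) and the standard library are available. Lean on these libraries where they do the work, as an engineer would, in place of code of your own. Each camera call takes 0.05 s, during which the arm holds its last target. There are 200 camera calls.

### The job

The chest on the bench has a double door in its top: one leaf already stands open, the other is still shot home with its spring bolt. Draw the bolt back by its knob and keep it drawn while you raise that leaf until it stands open about upright, then pick up the loose ceramic board from the bench and lower it flat and square onto the pile of boards inside, feeling for the pile: do not drop it or press hard. Leave both leaves standing open, the board let go, and do not knock over or shove the crucible and the steel flask ring.

Things in the scene. Friction and masses are not known exactly. Their poses are not given: they have to be found in the camera images.
- chest: Grey steel chest fixed to the bench, 250 (x) by 270 (y) mm, rim 120 mm above the bench; origin at the centre of its underside, z up. Inside 200 (x) by 254 (y) mm, inner floor 10 mm above the bench. Two leaves, each 214 (x) by 133 (y) by 10 mm, close its top and meet along its x axis: the bolted passive leaf over the +y half, the active leaf over the -y half.
- keeper_top (a point): Middle of the top of the bolt's keeper, a fixed steel staple on the chest's +x rim, 10 (x) by 34 (y) mm and 29 mm high; the bolt's end lies under it.
- bolt_knob (a point): Centre of the steel ball knob, 20 mm across, on a 10 mm neck on the bolt (a 10 mm rod along the chest's x on the leaf). With the leaf shut it is 162 mm above the bench, 32 mm above the leaf's upper face, and nothing else as tall is within 60 mm. 110 mm from the hinge line, 23 mm from the leaf's free edge. Moves with bolt and leaf; when shut its axes are the chest's.
- bolt (a joint): Travel of the bolt in m: 0 = home under the keeper, grows as it is drawn along the chest's -x; 0.022 = fully drawn. Clear of the keeper from 0.012 on. A spring shoots it home when let go: 5 N at the start, 10.5 N fully drawn. Once the leaf's free edge has risen 40 mm the bolt passes over the keeper even if let go.
- passive_leaf (a joint): Angle of the passive leaf in rad: 0 = shut, 1.57 = upright, 1.75 = stop. The hinge is stiff: the leaf stays where it is left, and raising it takes about 7 N at the knob.
- hinge (a point): Middle of the passive leaf's hinge line, fixed to the chest on its +y side at rim height, at the level of the shut leaf's underside; the line runs along the chest's x (this point's x). The free edge rises and swings over to the chest's +y.
- active_leaf (a joint): Angle of the other leaf in rad (hinged along the chest's -y side): 0 = shut; starts open at 1.6 to 1.75, its edge up to 255 mm above the bench and up to 30 mm outside the chest. Stiff hinge, stays put.
- pile_spot (a point): Point on the chest's inner floor (10 mm above the bench) below the centre of the pile of boards; its axes are the chest's. The pile is 60 (x) by 96 (y) mm and stays put; its flat top lies 40 to 75 mm above this point: the height is not told and must be felt or seen. Its top board lies on felt and sinks about 1 mm per 5 N, at most 6 mm.
- board_center (a point): Centre (half-way up) of the loose pale ceramic board, 52 mm (its x) by 90 mm (its y) by 20 mm (its z, up), about 0.18 kg, lying flat on the open bench. It goes on the pile with its long side along the chest's y, either way round. Nothing stands within 50 mm of it.
- crucible_center (a point): Centre of a loose dark crucible, 76 mm across and 70 mm tall, upright on the bench: leave it.
- flask_center (a point): Centre of a loose open steel ring (casting flask), 72 mm across and 80 mm tall, upright on the bench: leave it.
Mind the look-alikes: they are no part of the job. Of the things like the part that bears board_center, leave any that is purple; of the rest the smaller one is meant.

How it is judged:
On the way, in this order (a step that is already met when the one before it is completed fails the run):
1. the bolt is drawn clear of its keeper while the leaf is still shut (value of joint bolt above 0.0115 m and value of joint passive_leaf below 0.08 rad), for 0.05 s.
2. the passive leaf stands open (value of joint passive_leaf above 1.3 rad), for 0.2 s.
At the end, for the whole second after the job is handed in: Both leaves stand open (over 1.3 rad), and the board lies at rest on the pile in the chest, its centre within 16 mm of the pile's, flat (within 0.08 rad) and square with the chest (within 0.2 rad), released (value of joint each of passive_leaf, active_leaf above 1.3 rad and horizontal distance between board_center and pile_spot below 0.016 m and z of board_center in the frame of pile_spot below 0.09 m and angle between the y axis of board_center and the y axis of pile_spot, either way round below 0.2 rad and angle between board_center's own z axis and vertical below 0.08 rad and contact force between board and chest above 0.5 N and linear speed of board below 0.02 m/s); the robot touches nothing.
It fails at once if the board is dropped (falls freely faster than 0.4 m/s, about 8 mm) (linear speed of board above 0.4 m/s and contact force between board and the fingers below 0.1 N).
It fails at once if the board is pressed on the pile or chest with over 40 N (contact force between board and chest above 40 N).
It fails at once if the crucible is shoved or knocked over (distance of crucible_center from where it was at the start of the episode above 0.03 m).
It fails at once if the flask ring is shoved or knocked over (distance of flask_center from where it was at the start of the episode above 0.03 m).
It also fails if it takes over 72 s, if anything falls off the work surface, if the arm or the gripper's body presses on something with over 40 N, if the wrist force passes 120 N, or if a joint passes its speed limit or range.

## Working session

There is one attempt and no reset: what is moved stays moved. The work goes in short steps, Python scripts to look and compute and a shell command to move; the robot and the scene stay as the last step left them, time stands still between calls to the robot, and variables do not carry over. Pictures are saved under pics/ and viewed, about 8 in all and at most 12, crops included, and the job is handed in when it is done.

```bash
ls; mkdir -p pics; python3 - <<'E'
from rig import arm, optics
import cv2,numpy as np
s=arm.observe(); print({k:np.round(v,3).tolist() for k,v in s.items()})
for n in("scene","top"):
    p,d=optics.grab_frame(n); c=optics.get_calibration(n); print(n,c)
    cv2.imwrite(f"pics/{n}0.png",p[:,:,::-1]); np.savez(f"{n}0.npz",p=p,d=d)
    print((d>0).mean(), d[d>0].min(), d.max())
E
```

```text
pics
{'t': 0.0, 'q': [-1.207, 0.088, 1.372, -0.0, 1.684, -0.103], 'joint_velocities': [0.001, -0.0, -0.001, -0.001, -0.0, -0.001], 'joint_efforts': [0.0, -34.018, -30.243, 0.072, 0.033, -0.0], 'ee_pos': [0.247, -0.491, 0.177], 'ee_rot': [-3.054, -0.726, 0.0], 'ft_force': [-0.065, -0.329, 0.414], 'torque': [-0.004, 0.01, 0.0], 'opening': 0.094}
scene {'fx': 568.5560916453794, 'fy': 568.5560916453794, 'cx': 327.5722664407972, 'cy': 230.99344218642264, 'k1': 0.006158433670932452, 'eye': array([1.17679948, 0.42417378, 1.05684707]), 'rotation': array([0.36278065, 0.82490019, 2.16795222])}
0.995849609375 0.9082077 3.2148762
top {'fx': 613.4983562452965, 'fy': 613.4983562452965, 'cx': 318.6236818906751, 'cy': 240.3348680628502, 'k1': -0.05844323679082352, 'eye': array([ 0.40359475, -0.115893  ,  1.51701138]), 'rotation': array([ 0.07913229, -0.06996855, -1.56028899])}
0.9961002604166667 0.83340883 2.4009578
```

View pics/scene0.png

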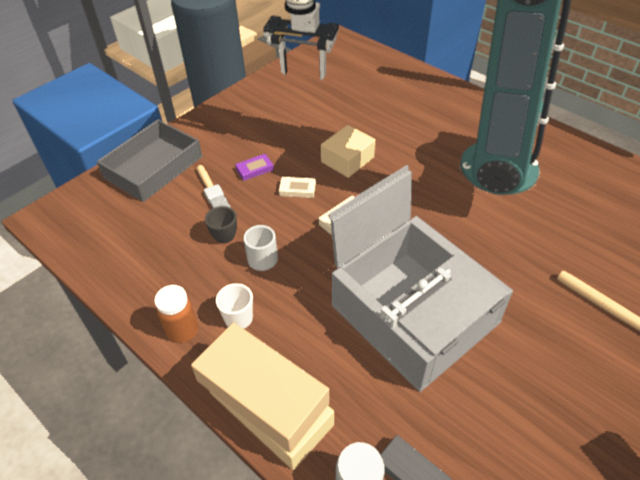

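View pics/top0.png

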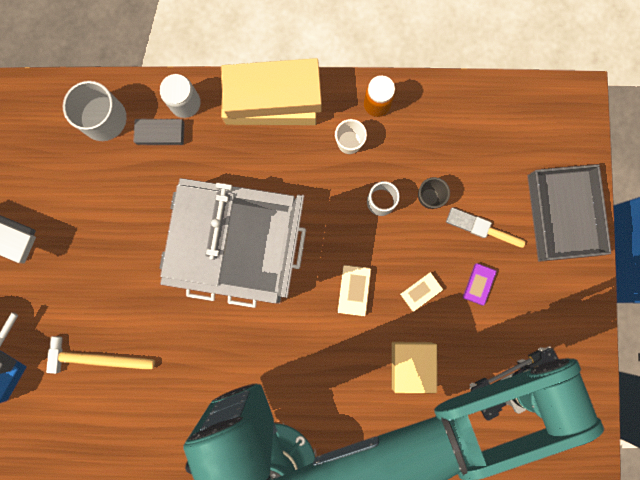

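Candidates for the board (top view): cream (355,290), cream (422,291) and purple (480,284). The purple one is excluded. Of the two cream ones, the smaller is at (422,291). I'll confirm this in a crop with sizes.

```bash
cat > h.py <<'E'
import numpy as np, cv2
from scipy.spatial.transform import Rotation as R
from rig import arm, optics
def rays(n,uv):
    c=optics.get_calibration(n); uv=np.atleast_2d(uv).astype(float)
    d=np.c_[(uv[:,0]-c['cx'])/c['fx'],(uv[:,1]-c['cy'])/c['fy']]; s=d.copy()
    for _ in range(8): s=d/(1+c['k1']*(s**2).sum(1,keepdims=True))
    v=np.c_[s[:,0],-s[:,1],-np.ones(len(s))]
    return c['eye'], R.from_rotvec(c['rotation']).apply(v)
def plane(n,uv,z):
    e,v=rays(n,uv); return e+v*((z-e[2])/v[:,2])[:,None]
def cloud(n,d):
    vv,uu=np.mgrid[0:480,0:640]; e,v=rays(n,np.c_[uu.ravel(),vv.ravel()])
    return (e+v*d.ravel()[:,None]).reshape(480,640,3)
def proj(n,P):
    c=optics.get_calibration(n); q=R.from_rotvec(c['rotation']).inv().apply(np.atleast_2d(P)-c['eye'])
    s=np.c_[q[:,0]/-q[:,2],-q[:,1]/-q[:,2]]; s=s*(1+c['k1']*(s**2).sum(1,keepdims=True))
    return s*[c['fx'],c['fy']]+[c['cx'],c['cy']]
def tri(uv1,uv2):
    e1,v1=rays('top',uv1); e2,v2=rays('scene',uv2); v1=v1[0];v2=v2[0]
    t=np.linalg.lstsq(np.c_[v1,-v2],e2-e1,rcond=None)[0]; a=e1+v1*t[0]; b=e2+v2*t[1]
    return (a+b)/2, np.linalg.norm(a-b)
E
python3 - <<'E'
from h import *
for n in('top','scene'):
    f=np.load(n+'0.npz'); p,d=f['p'],f['d']; X=cloud(n,d)
    hsv=cv2.cvtColor(p,cv2.COLOR_RGB2HSV)
    # things standing 8..30mm high
    m=((X[...,2]>.010)&(X[...,2]<.03)).astype(np.uint8)
    m=cv2.morphologyEx(m,cv2.MORPH_OPEN,np.ones((3,3)))
    print(n,'bench z',np.median(X[...,2][(abs(X[...,2])<.02)]))
    for c in cv2.findContours(m,0,2)[0]:
        a=cv2.contourArea(c)
        if 150<a<3500:
            (u,v),_,_=cv2.minAreaRect(c); mm=np.zeros_like(m); cv2.drawContours(mm,[c],-1,1,-1)
            w=plane(n,c.reshape(-1,2),np.median(X[mm>0][:,2])); r=cv2.minAreaRect((w[:,:2]*1000).astype(np.float32))
            print(n,round(u),round(v),int(a),'z',np.round(np.median(X[mm>0][:,2]),4),np.round(r[0],1),np.round(r[1],1),round(r[2],1),'hsv',np.median(hsv[mm>0],0))
    globals()['X'+n]=X; globals()['p'+n]=p
X=Xtop
for v in range(180,310,6):
    print(v,' '.join('%4d'%round(1000*z) for z in X[v,155:312:6,2]))
a=cv2.resize(ptop[170:320,150:320],None,fx=4.0,fy=4.0,interpolation=2)[:600,:]
cv2.imwrite('pics/chest_top.png',a[:,:,::-1])
b=cv2.resize(pscene[160:390,320:520],None,fx=2.6,fy=2.6,interpolation=2); cv2.imwrite('pics/chest_scene.png',b[:,:,::-1])
c=cv2.resize(ptop[250:330,320:510],None,fx=4,fy=4,interpolation=2); cv2.imwrite('pics/boards.png',c[:,:,::-1])
E
```

```text
top bench z 0.0003669390181201271
top 297 446 400 z 0.0155 [ 50.7 -59.7] [100.7  49.3] 42.5 hsv [84. 91. 94.]
top 100 355 1019 z 0.023 [261.6 421.9] [ 87.1 260. ] 1.2 hsv [ 24. 116. 255.]
top 421 292 747 z 0.0202 [ 422.8 -357.3] [52.7 91.2] 36.0 hsv [ 28.  32. 255.]
top 354 290 813 z 0.0255 [ 425.  -192.4] [ 66.9 115.9] 83.6 hsv [ 29.  30. 255.]
top 479 284 720 z 0.0204 [ 441.7 -499.8] [52.4 90.6] 69.7 hsv [146. 153. 227.]
top 486 229 873 z 0.0182 [ 577.2 -519.2] [198.8  43.1] 67.3 hsv [ 21.  29. 243.]
scene bench z 0.0007123651134258724
scene 381 349 307 z 0.0204 [664.3 104.1] [241.4  16.4] 83.2 hsv [ 19.  18. 103.]
scene 600 300 911 z 0.0221 [255.7 392.2] [192.6  33.7] 86.8 hsv [ 20.5  98.  246. ]
scene 402 262 307 z 0.0162 [451.4   2.1] [ 73.1 131.1] 46.3 hsv [ 18.  20. 116.]
scene 297 186 514 z 0.0208 [ 428.  -352.5] [63.3 90.7] 36.6 hsv [ 24.  42. 254.]
scene 210 186 450 z 0.0193 [ 575.6 -527. ] [179.8  43.1] 66.7 hsv [ 22.  21. 246.]
scene 532 174 206 z 0.0146 [-20.1  87.8] [112.3  29.3] 17.8 hsv [ 82.  75. 150.]
scene 254 165 475 z 0.021 [ 446.6 -494.8] [63.2 92.7] 70.1 hsv [1
[... 2781 characters left out ...]
   -1
282    3  121  120  124  121  120  118  130  127  132  131   14   11    6    7   13    9   13   14    8   12  198  251    0   -4    1    1
288    2   -7    0   -3   -2  119  116  119  124  119  118  122  122  122  120  122   11    8   14    1  121 1517  262    6   -3    0    5
294    2   -1   -1    6    5    3   58   -4   -1    3    3  117  119  123  122  121  127  117  119  125  125  255  264    3   -1   -3   -7
300   -4    0    0    3    1    1    0    1    5   64    3    3   -2   -5    3   -2   -1  116  121  119  123   -1   -1    0   -5    5   -2
306   -1    4    1   -1   -4   -5    1    3    4   -1   -1   -6 1517    1    0   -4   64   -1    4    0   -7    9   -1   -2    2   -1   -2
```

View pics/chest_top.png

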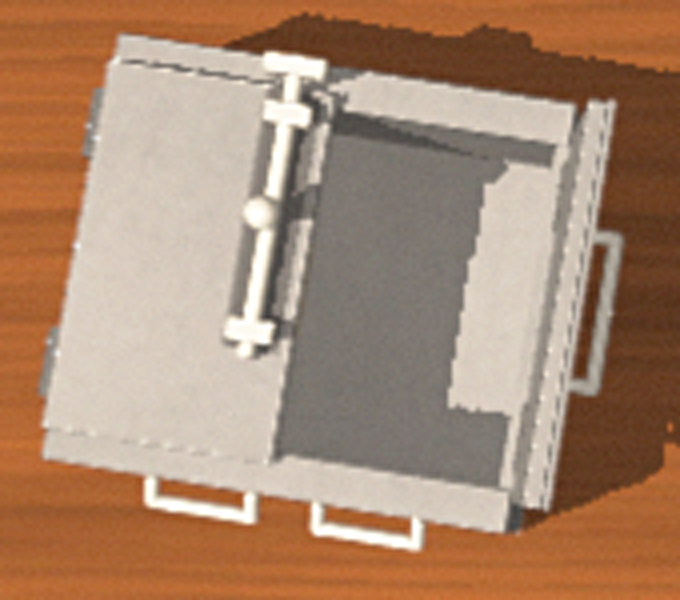

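View pics/chest_scene.png

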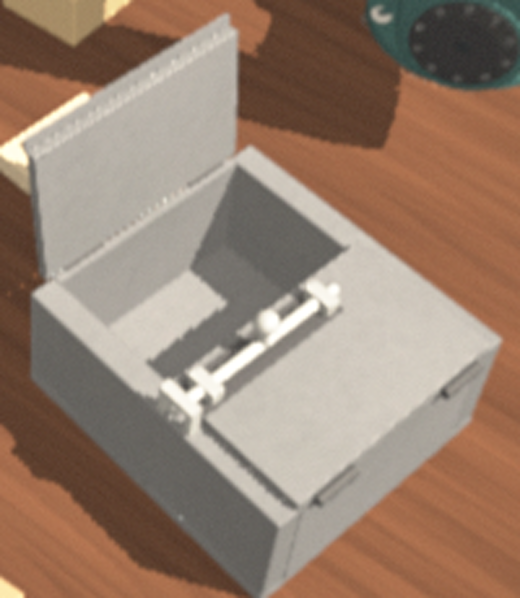

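View pics/boards.png

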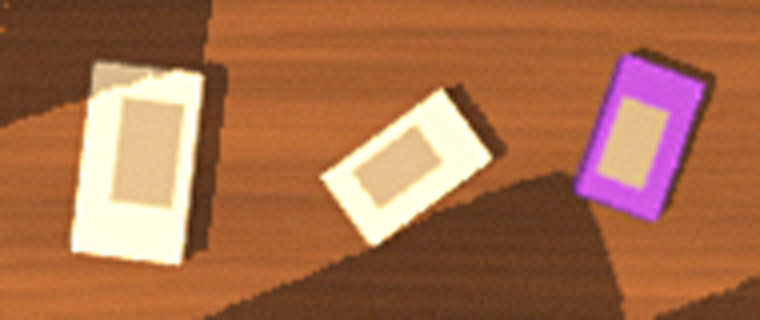

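The top-view crops show the closed leaf on the left, with the knob at about (215,222.5) and the keeper at (223.5,186). The small cream board measures 52.7×91 mm, which fits. The larger cream one is 67×116 mm, so it's a decoy. The pile isn't visible yet because it's under the shut leaf.

```bash
cat >> h.py <<'E'
def rel(pos,yaw_y):
    """slide (mm) and dr from the present pose to TCP pos, pointing down, jaw axis (tool y) at world yaw yaw_y (deg)"""
    s=arm.observe(); R0=R.from_rotvec(s['ee_rot']); a=np.radians(yaw_y); y=np.array([np.cos(a),np.sin(a),0]); z=np.array([0,0,-1.])
    R1=R.from_matrix(np.c_[np.cross(y,z),y,z])
    return np.round(R0.inv().apply(np.array(pos)-s['ee_pos'])*1000,1).tolist(), np.round((R0.inv()*R1).as_rotvec(),3).tolist()
E
python3 - <<'E'
from h import *
ct=lambda x,y:[(x+.5)/4-.5+150,(y+.5)/4-.5+170]
cs=lambda x,y:[(x+.5)/2.6-.5+320,(y+.5)/2.6-.5+160]
k,e=tri(ct(261,211),cs(268,321)); print('knob',k,e)
kp,e=tri(ct(295,66),cs(178,393)); print('keeper',kp,e)
Cn=plane('top',[ct(120,37),ct(576,105),ct(507,530),ct(45,458)],.12); print(Cn[:,:2])
c=Cn.mean(0); ax=(Cn[0]+Cn[1]-Cn[2]-Cn[3]); ay=Cn[0]+Cn[3]-Cn[1]-Cn[2]
print('centre',c,'x yaw',np.degrees(np.arctan2(ax[1],ax[0])),'y yaw-90',np.degrees(np.arctan2(ay[1],ay[0]))-90,np.linalg.norm(ax)/2,np.linalg.norm(ay)/2)
a=plane('top',[ct(290,90),ct(246,350)],.14); v=a[0]-a[1]; print('rod yaw',np.degrees(np.arctan2(v[1],v[0])))
# plane-based knob
print('knob plane',plane('top',[ct(261,211)],.162))
yaw=np.degrees(np.arctan2(ax[1],ax[0])); Rz=R.from_euler('z',yaw,degrees=True)
print('knob in chest',Rz.inv().apply(k-[c[0],c[1],0]),'keeper',Rz.inv().apply(kp-[c[0],c[1],0]))
for y in(yaw,yaw+180): print(rel([k[0],k[1],.33],y))
E
```

```text
knob [0.57009963 0.12505228 0.16392319] 0.002171962384520978
keeper [0.65552169 0.10931326 0.14931106] 0.0006806527451494142
[[ 0.67712957  0.21685753]
 [ 0.63915637 -0.0485009 ]
 [ 0.39507801 -0.01258855]
 [ 0.43301117  0.25235439]]
centre [0.53609378 0.10203062 0.12      ] x yaw -8.321718554314534 y yaw-90 -8.145880687885551 0.24669584519017612 0.2678531844480375
rod yaw -8.124823147446586
knob plane [[0.57090696 0.12446437 0.162     ]]
knob in chest [0.03031585 0.02770098 0.16392319] keeper [0.11711642 0.02449092 0.14931106]
([565.4, -404.9, -152.5], [-0.002, -0.001, -0.959])
([565.4, -404.9, -152.5], [-0.001, 0.002, 2.183])
```

```bash
python3 -m crank '{"slide":[[0,0,-50],[0,0,-100],[0,0,-150],[39,-28,-152],[78,-56,-152],[117,-84,-152],[156,-112,-152],[195,-140,-152],[234,-168,-152],[273,-196,-152],[312,-224,-152],[351,-252,-152]],"dr":[[0,0,-0.05],[0,0,-0.1],[0,0,-0.15],[0,0,-0.2],[0,0,-0.25],[0,0,-0.3],[0,0,-0.35],[0,0,-0.4],[0,0,-0.45],[0,0,-0.5],[0,0,-0.55],[0,0,-0.6]],"gripper":[94,94,94,94,94,94,94,80,70,60,50,44]}' 40
python3 - <<'E'
from h import *
print(arm.observe()['q'],rel([.57,.1247,.25],-8.2))
E
```

```text
t: 1.3
ee_pos: [0.4478, -0.106, 0.3288]
ee_rot: [-2.702, -1.599, -0.0]
ft_force: [0.9, -0.4, -0.2]
opening: 0.0574
[-3.56861180e-01 -9.17105381e-02  1.25112542e+00  1.48055869e-03
  1.98379150e+00  1.45826293e-01] ([260.9, -3.8, 79.1], [-0.002, -0.001, -0.359])
```

```bash
python3 -m crank '{"slide":[[44,-1,0],[87,-1,0],[130,-2,0],[174,-3,0],[217,-3,0],[261,-4,0],[261,-4,30],[261,-4,60],[261,-4,79],[261,-4,79],[261,-4,79]],"dr":[[0,0,-0.06],[0,0,-0.12],[0,0,-0.18],[0,0,-0.24],[0,0,-0.3],[0,0,-0.36],[0,0,-0.36],[0,0,-0.36],[0,0,-0.36],[0,0,-0.36],[0,0,-0.36]],"gripper":[44,44,44,44,44,44,44,44,44,44,44]}'
python3 - <<'E'
from h import *
print(rel([.57,.1247,.148],-8.2))
p,d=optics.grab_frame('scene'); cv2.imwrite('pics/s1.png',cv2.resize(p[130:390,320:560],None,fx=2.3,fy=2.3,interpolation=2)[:,:,::-1])
E
```

```text
t: 2.4
ee_pos: [0.5697, 0.1248, 0.25]
ee_rot: [-2.372, -2.056, 0.001]
ft_force: [0.2, -0.0, -0.5]
opening: 0.044
([-0.2, 0.6, 102.0], [-0.002, -0.001, 0.001])
```

View pics/s1.png

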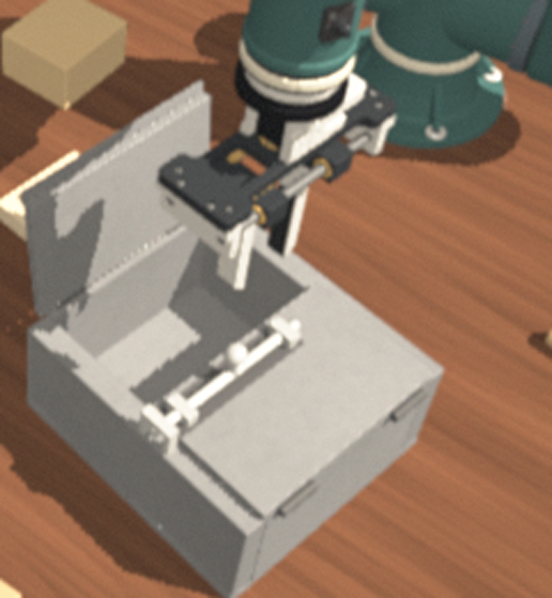

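The jaws are centred over the knob and lined up with the rod. Next I descend and grip.

```bash
python3 -m crank '{"slide":[[0,0.5,35],[0,0.5,70],[0,0.5,90],[0,0.5,101],[0,0.5,101],[0,0.5,101],[0,0.5,101],[0,0.5,101],[0,0.5,101],[0,0.5,101]],"dr":[[0,0,0],[0,0,0],[0,0,0],[0,0,0],[0,0,0],[0,0,0],[0,0,0],[0,0,0],[0,0,0],[0,0,0]],"gripper":[44,44,44,44,44,44,14,14,14,14]}' 60
```

```text
t: 3.45
ee_pos: [0.571, 0.125, 0.1508]
ee_rot: [-2.373, -2.057, -0.004]
ft_force: [-0.3, 0.0, 0.1]
opening: 0.0161
```

```bash
python3 -m crank '{"slide":[[0,0,0],[0,0,0],[0,0,0]],"dr":[[0,0,0],[0,0,0],[0,0,0]],"gripper":[14,14,14]}'
python3 - <<'E'
from h import *
p,d=optics.grab_frame('scene'); cv2.imwrite('pics/s2.png',cv2.resize(p[200:340,370:500],None,fx=4.2,fy=4.2,interpolation=2)[:,:,::-1])
E
```

```text
t: 3.75
ee_pos: [0.5709, 0.125, 0.1508]
ee_rot: [-2.373, -2.058, -0.004]
ft_force: [-0.7, 0.0, 0.0]
opening: 0.0142
```

View pics/s2.png

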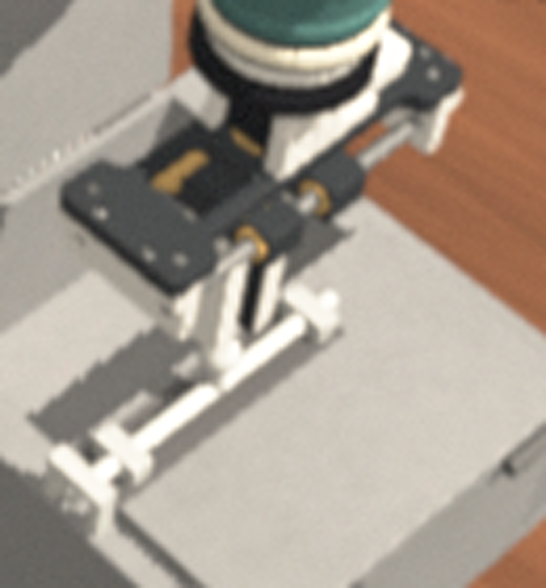

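```bash
python3 - <<'E'
from h import *
s=arm.observe(); R0=R.from_rotvec(s['ee_rot'])
f=lambda P:(((proj('scene',P)-[370,200]+.5)*4.2-.5).round(0).tolist())
ft=lambda P:(((proj('top',P)-[180,195]+.5)*8-.5).round(0).tolist())
T=lambda v:s['ee_pos']+R0.apply(np.array(v)/1000)
for nm,P in [('knob meas',[.570,.1247,.1625]),('TCP',T([0,0,0])),('grasp',T([0,0,-19])),('tip+y',T([0,7,0])),('tip-y',T([0,-7,0])),('ball if 13 behind',T([0,0,-13]))]: print(nm,np.round(P,4),f(P),ft(P))
p,d=optics.grab_frame('top'); a=cv2.resize(p[195:265,180:280],None,fx=8,fy=8,interpolation=2)
q=np.load('scene0.npz')['p'][200:340,370:500]; b=cv2.resize(q,None,fx=4.2,fy=4.2,interpolation=2)
q2=optics.grab_frame('scene')[0][200:340,370:500]; b2=cv2.resize(q2,None,fx=4.2,fy=4.2,interpolation=2)
o=np.hstack([b[200:500,100:400],b2[200:500,100:400]]); cv2.imwrite('pics/s3.png',o[:,:,::-1])
E
```

```text
knob meas [0.57   0.1247 0.1625] [[220.0, 352.0]] [[281.0, 226.0]]
TCP [0.5709 0.125  0.1508] [[216.0, 369.0]] [[287.0, 227.0]]
grasp [0.5709 0.125  0.1698] [[221.0, 344.0]] [[276.0, 219.0]]
tip+y [0.5778 0.124  0.1508] [[206.0, 377.0]] [[292.0, 203.0]]
tip-y [0.564  0.126  0.1508] [[227.0, 361.0]] [[283.0, 252.0]]
ball if 13 behind [0.5709 0.125  0.1638] [[220.0, 352.0]] [[279.0, 222.0]]
```

View pics/s3.png

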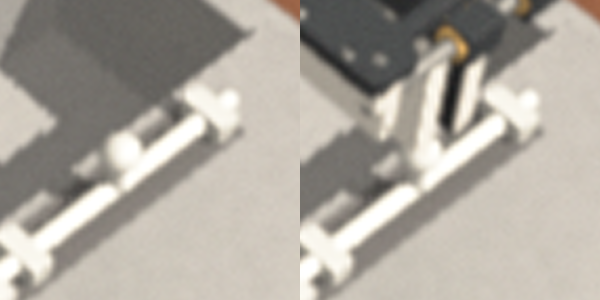

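Eight views used. The ball seems to sit beside the fingers, so I'll check with depth in numbers rather than another picture.

```bash
python3 - <<'E'
from h import *
s=arm.observe(); R0=R.from_rotvec(s['ee_rot'])
for n in('scene','top'):
    d0=np.load(n+'0.npz')['d']
    d=np.median([optics.grab_frame(n)[1] for _ in range(8)],0); X=cloud(n,d); X0=cloud(n,d0)
    L=R0.inv().apply((X-s['ee_pos']).reshape(-1,3)).reshape(480,640,3)*1000
    m=(abs(L[...,0])<45)&(abs(L[...,1])<45)&(L[...,2]>-45)&(L[...,2]<25)
    ch=abs(d-d0)>.015
    print(n,'new surface'); 
    for zl in range(-45,10,6):
        q=m&ch&(L[...,2]>=zl)&(L[...,2]<zl+6)
        if q.sum(): print(zl,q.sum(),'x',np.percentile(L[q][:,0],[5,50,95]).round(),'y',np.percentile(L[q][:,1],[5,50,95]).round(), np.sort(L[q][:,1]).round().astype(int)[::max(1,q.sum()//14)])
    q=m&~ch&(L[...,2]<-2)&(L[...,2]>-25); print('old surface above tip: n',q.sum(),L[q].round().astype(int)[:25].tolist())
E
```

```text
scene new surface
-45 32 x [-0.  9. 11.] y [-15.  14.  19.] [-17 -14 -11  -8  -7  -7  -7  11  14  16  18  19  19  19  19  19]
-39 21 x [ 2.  9. 11.] y [-15.  -7.  19.] [-15 -15 -12 -10 -10  -9  -8  -8  -8  -7  -7  -7  -7  -6  -6   9  13  16
  19  19  19]
-33 12 x [ 1.  7. 11.] y [-12.  -8.  -7.] [-13 -12  -9  -9  -8  -8  -8  -7  -7  -7  -7  -7]
9 2 x [-3.  1.  5.] y [-11.   5.  21.] [-13  23]
old surface above tip: n 55 [[3, -5, -19], [4, -3, -20], [5, -6, -18], [-7, 6, -12], [-4, 7, -17], [6, -1, -20], [7, -3, -18], [-5, 9, -14], [-3, 8, -15], [-1, 8, -18], [7, 0, -18], [8, -2, -17], [7, -7, -13], [-4, 10, -12], [-1, 10, -15], [0, 9, -16], [2, 8, -17], [4, 8, -19], [5, 6, -19], [6, 5, -18], [7, 3, -18], [8, 1, -17], [9, -1, -17], [8, -6, -11], [-3, 10, -10]]
top new surface
-45 1 x [-10. -10. -10.] y [14. 14. 14.] [14]
-39 2 x [-10. -10. -10.] y [11. 11. 12.] [10 12]
-33 2 x [-10. -10.  -9.] y [7. 8. 9.] [7 9]
old surface above tip: n 3 [[-7, 6, -14], [-8, 4, -16], [-10, 4, -14]]
```

```bash
python3 -m crank '{"slide":[[0,0,0],[0,0,0],[0,0,0],[0,0,-30],[0,0,-70],[0,0,-90],[0,0,-90],[0,0,-90]],"dr":[[0,0,0],[0,0,0],[0,0,0],[0,0,0],[0,0,0],[0,0,0],[0,0,0],[0,0,0]],"gripper":[44,44,44,44,44,44,44,44]}'
python3 - <<'E'
from h import *
s=arm.observe(); R0=R.from_rotvec(s['ee_rot']); print(s['ee_pos'])
n='scene'; d0=np.load(n+'0.npz')['d']
d=np.median([optics.grab_frame(n)[1] for _ in range(8)],0); X=cloud(n,d)
L=R0.inv().apply((X-s['ee_pos']).reshape(-1,3)).reshape(480,640,3)*1000
q0=(d0-d>.02)&(abs(L[...,0])<30)&(abs(L[...,1])<50)
for zl in range(-60,30,5):
    q=q0&(L[...,2]>=zl)&(L[...,2]<zl+5)
    if q.sum(): print(zl,q.sum(),'x',np.percentile(L[q][:,0],[5,50,95]).round(),'y',np.sort(L[q][:,1]).round().astype(int)[::max(1,q.sum()//16)])
# ball now
X=cloud(n,d); q=(abs(X[...,0]-.57)<.013)&(abs(X[...,1]-.125)<.013)&(X[...,2]>.152)&(X[...,2]<.185)
print('ball pts',q.sum(),X[q].mean(0),X[q].min(0),X[q].max(0),np.argwhere(q).mean(0))
P=X[q]
from scipy.optimize import least_squares
print('sphere r10 fit',least_squares(lambda c:np.linalg.norm(P-c,axis=1)-.010,P.mean(0)-[.005,.002,.005],loss='soft_l1',f_scale=.002).x)
E
```

```text
t: 5.5
ee_pos: [0.5708, 0.1248, 0.2404]
ee_rot: [-2.373, -2.057, -0.004]
ft_force: [-0.2, -0.3, -0.3]
opening: 0.0439
[0.57081115 0.12478329 0.24035605]
-60 42 x [-4.  8. 10.] y [-34 -32 -29 -25 -24 -24 -23 -23 -23 -22  23  25  28  30  32  33  33  33
  33  33  33]
-55 41 x [-6.  4. 10.] y [-33 -29 -27 -25 -24 -24 -24 -23 -23 -23  24  30  32  32  33  33  33  33
  33  33  33]
-50 41 x [-7.  4. 10.] y [-34 -29 -25 -24 -24 -24 -24 -23 -23 -23 -23  24  31  32  32  32  32  33
  33  33  33]
-45 44 x [-6.  5. 10.] y [-35 -32 -29 -25 -24 -24 -24 -23 -23 -23 -23 -23  25  27  30  32  33  33
  33  33  33  33]
-40 40 x [-7.  4. 10.] y [-33 -28 -26 -25 -24 -24 -24 -24 -23 -23 -23  23  26  29  32  32  32  32
  33  33]
-35 25 x [-6.  5. 10.] y [-31 -28 -26 -25 -25 -24 -24 -24 -24 -24 -24 -24 -24 -23 -23 -23 -23 -23
 -23 -23 -23  23  25  26  29]
-30 10 x [-5.  7. 10.] y [-27 -26 -25 -24 -24 -24 -23 -23 -23  23]
ball pts 85 [0.57534059 0.12742272 0.16708776] [0.56518689 0.11691345 0.15848667] [0.58219085 0.13538039 0.17213388] [284.45882353 421.83529412]
sphere r10 fit [0.57169224 0.12564123 0.16169804]
```

Depth shows the real fingertips end about 27 mm short of the reported TCP, so the jaws closed above the ball. I'll go correspondingly deeper and close again.

```bash
python3 -m crank '{"slide":[[0,0,40],[0,0,80],[0,0,100],[0,1,110],[0,1,115],[0,1,115],[0,1,115],[0,1,115],[0,1,115],[0,1,115],[0,1,115]],"dr":[[0,0,0],[0,0,0],[0,0,0],[0,0,0],[0,0,0],[0,0,0],[0,0,0],[0,0,0],[0,0,0],[0,0,0],[0,0,0]],"gripper":[44,44,44,44,44,44,14,14,14,14,14]}' 60
```

```text
t: 7.0
ee_pos: [0.5719, 0.125, 0.1259]
ee_rot: [-2.373, -2.057, -0.004]
ft_force: [-0.6, 0.0, 3.1]
opening: 0.0174
```

```bash
python3 -m crank '{"slide":[[0,0,0],[0,0,0],[0,0,0]],"dr":[[0,0,0],[0,0,0],[0,0,0]],"gripper":[10,10,10]}'
```

```text
t: 7.3
ee_pos: [0.5719, 0.125, 0.126]
ee_rot: [-2.373, -2.057, -0.004]
ft_force: [-0.8, 0.2, 1.0]
opening: 0.0173
```

```bash
python3 -m crank '{"slide":[[0,0,0],[0,0,0],[0,0,3],[0,0,5],[0,0,5],[0,0,5],[0,0,5],[0,0,5],[0,0,5],[0,0,5]],"dr":[[0,0,0],[0,0,0],[0,0,0],[0,0,0],[0,0,0],[0,0,0],[0,0,0],[0,0,0],[0,0,0],[0,0,0]],"gripper":[32,32,32,32,32,10,10,10,10,10]}'
python3 - <<'E'
from h import *
p,d=optics.grab_frame('scene'); cv2.imwrite('pics/s4.png',cv2.resize(p[230:320,380:480],None,fx=6,fy=6,interpolation=2)[:,:,::-1])
E
```

```text
t: 8.3
ee_pos: [0.5719, 0.1249, 0.121]
ee_rot: [-2.373, -2.057, -0.004]
ft_force: [-0.4, -0.3, 0.3]
opening: 0.0172
```

View pics/s4.png

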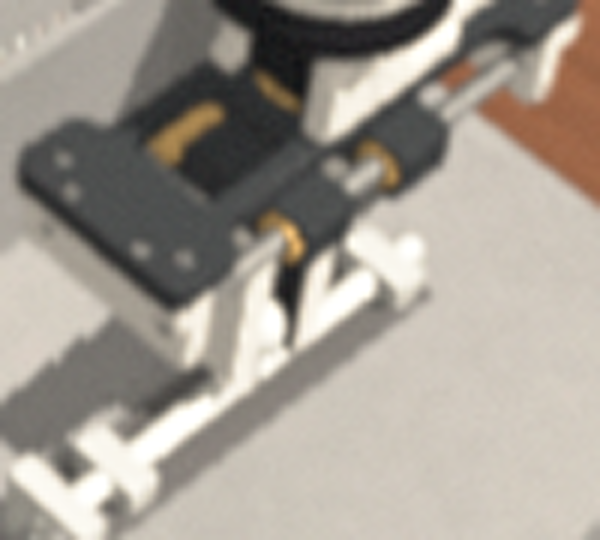

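The ball is between the fingers (around (268,320) in the crop). The opening reads about 3 mm low, so 17 mm means a full grip on the 20 mm ball. Next I draw the bolt towards chest -x, which is tool -y.

```bash
python3 -m crank '{"slide":[[0,-6,0],[0,-12,0],[0,-18,0],[0,-20,0],[0,-20,0],[0,-20,0]],"dr":[[0,0,0],[0,0,0],[0,0,0],[0,0,0],[0,0,0],[0,0,0]],"gripper":[10,10,10,10,10,10]}'
python3 - <<'E'
from h import *
s=arm.observe(); print(s['ee_pos']-[.5719,.1249,.121],s['ft_force'])
th=np.arange(0,1.56,.13); r=np.hypot(110,42); p0=np.arctan2(42,110)
print(np.c_[th,-(r*np.cos(p0+th)-110)*-1*-1, r*np.sin(p0+th)-42].round(1).tolist())
E
```

```text
t: 8.95
ee_pos: [0.5554, 0.1275, 0.1211]
ee_rot: [2.371, 2.054, 0.013]
ft_force: [9.6, -0.1, -5.6]
opening: 0.0173
[-0.0165035   0.0025621   0.00012792] [ 9.61305309 -0.10439664 -5.60880687]
[[0.0, -0.0, 0.0], [0.1, 6.4, 13.9], [0.3, 14.5, 26.9], [0.4, 24.2, 38.7], [0.5, 35.4, 49.1], [0.6, 47.8, 58.0], [0.8, 61.3, 65.2], [0.9, 75.6, 70.6], [1.0, 90.5, 74.1], [1.2, 105.8, 75.7], [1.3, 121.0, 75.2], [1.4, 136.1, 72.8]]
```

```bash
python3 -m crank '{"slide":[[0,-7,0],[3,-7,-7],[6.5,-7,-14],[10,-7,-20.5],[14.5,-7,-27],[19,-7,-33],[24,-7,-38.5],[29.5,-7,-44],[35.5,-7,-49],[41.5,-7,-54],[48,-7,-58],[54.5,-7,-62]],"dr":[[0,0,0],[0,0,0],[0,0,0],[0,0,0],[0,0,0],[0,0,0],[0,0,0],[0,0,0],[0,0,0],[0,0,0],[0,0,0],[0,0,0]],"gripper":[10,10,10,10,10,10,10,10,10,10,10,10]}'
python3 - <<'E'
from h import *
s=arm.observe(); Rz=R.from_euler('z',-8.2,degrees=True)
print('chest-frame shift',Rz.inv().apply(s['ee_pos']-[.5719,.1249,.121])*1000,'force',Rz.inv().apply(s['ft_force']))
E
```

```text
t: 10.15
ee_pos: [0.5591, 0.1774, 0.1831]
ee_rot: [2.367, 2.042, 0.012]
ft_force: [8.8, -9.1, -2.8]
opening: 0.0172
chest-frame shift [-20.14241189  50.167404    62.0913165 ] force [10.04478076 -7.7802146  -2.77241203]
```

```bash
python3 -m crank '{"slide":[[10,-3,-4],[18,-3,-7],[25,-3,-9.5],[33,-3,-11.5],[41,-3,-12.5],[52,-3,-14],[62,-3,-14],[72,-3,-13.5],[84,-3,-12],[93,-3,-9.5],[102,-3,-7],[105,-3,-6]],"dr":[[0,0,0],[0,0,0],[0,0,0],[0,0,0],[0,0,0],[0,0,0],[0,0,0],[0,0,0],[0,0,0],[0,0,0],[0,0,0],[0,0,0]],"gripper":[10,10,10,10,10,10,10,10,10,10,10,10]}'
python3 - <<'E'
from h import *
s=arm.observe(); Rz=R.from_euler('z',-8.2,degrees=True)
v=Rz.inv().apply(s['ee_pos']-[.5719,.1249,.121])*1000
print('chest-frame shift',v,'force',Rz.inv().apply(s['ft_force']),'theta',np.arctan2(v[2]+42,110-v[1])-np.arctan2(42,110))
E
```

```text
t: 11.35
ee_pos: [0.5711, 0.2828, 0.1876]
ee_rot: [2.366, 2.043, 0.01]
ft_force: [-0.1, 0.4, -0.4]
opening: 0.01
chest-frame shift [-23.2987875  156.20158815  66.5729991 ] force [-0.16010745  0.33327672 -0.35955842] theta 1.6083850429333915
```

The knob slipped out at some point (opening 10). I'll measure the leaf angle from depth.

```bash
python3 - <<'E'
from h import *
Rz=R.from_euler('z',-8.2,degrees=True); s=arm.observe()
K=np.array([.571,.125,0]); 
for n in('scene','top'):
    p,d=optics.grab_frame(n); d=np.median([d]+[optics.grab_frame(n)[1] for _ in range(4)],0); X=cloud(n,d); np.savez(n+'1.npz',p=p,d=d)
    C=Rz.inv().apply((X-K).reshape(-1,3)).reshape(480,640,3)*1000  # x,y rel to shut knob, hinge y=+110
    for x0 in(-100,-80,50,75):
        q=(C[...,0]>x0)&(C[...,0]<x0+15)&(C[...,2]>126)&(C[...,2]<280)&(C[...,1]>0)&(C[...,1]<200)
        if q.sum()>3: print(n,x0,q.sum(),[(int(a[1]),int(a[2])) for a in C[q][::max(1,q.sum()//12)]])
E
```

```text
scene -100 183 [(30, 227), (38, 230), (38, 230), (43, 223), (47, 218), (47, 217), (50, 214), (54, 209), (56, 205), (61, 200), (65, 194), (64, 194), (71, 186)]
scene -80 107 [(31, 226), (37, 230), (39, 227), (39, 228), (42, 224), (44, 222), (43, 223), (49, 226), (56, 229), (58, 222), (59, 223), (62, 217), (67, 214), (116, 130)]
scene 50 464 [(30, 225), (40, 225), (54, 230), (60, 224), (63, 195), (67, 191), (73, 182), (83, 171), (90, 160), (97, 152), (100, 148), (111, 135), (113, 131)]
scene 75 344 [(29, 225), (40, 220), (54, 222), (60, 219), (4, 146), (15, 149), (69, 189), (69, 176), (78, 167), (90, 162), (97, 152), (101, 134), (114, 130)]
top -100 193 [(112, 132), (89, 160), (105, 137), (53, 205), (95, 150), (43, 218), (83, 168), (34, 229), (73, 180), (106, 136), (54, 203), (53, 206), (29, 226)]
top -80 198 [(112, 129), (100, 147), (45, 227), (77, 175), (30, 227), (66, 189), (106, 138), (50, 220), (92, 155), (40, 225), (81, 171), (32, 229), (30, 227)]
top 50 197 [(52, 228), (58, 221), (64, 210), (105, 138), (47, 228), (90, 156), (39, 224), (77, 173), (29, 227), (67, 186), (109, 132), (29, 227), (108, 136)]
top 75 74 [(56, 219), (53, 221), (49, 220), (52, 221), (50, 219), (29, 226), (69, 182), (97, 149), (5, 149), (5, 147), (7, 147), (6, 148), (2, 144)]
```

The leaf is holding at about 0.91 rad, with its edge at about y=33, z=228 (mm, relative to the shut knob). I'll go over the edge with closed fingers and push the underside on to about 1.5 rad.

```bash
python3 -m crank '{"slide":[[0,0,-40],[0,0,-80],[-40,0,-80],[-80,0,-80],[-120,0,-80],[-160,0,-80],[-160,0,-40],[-160,0,0],[-160,0,10],[-160,0,10]],"dr":[[0,0,0],[0,0,0],[0,0,0],[0,0,0],[0,0,0],[0,0,0],[0,0,0],[0,0,0],[0,0,0],[0,0,0]],"gripper":[10,10,10,10,10,10,10,10,10,10]}'
python3 -m crank '{"slide":[[10,0,0],[20,0,0],[30,0,0],[40,0,0],[50,0,0],[60,0,0],[68,0,0],[76,0,0]],"dr":[[0,0,0],[0,0,0],[0,0,0],[0,0,0],[0,0,0],[0,0,0],[0,0,0],[0,0,0]],"gripper":[10,10,10,10,10,10,10,10]}'
```

```text
t: 12.85
ee_pos: [0.547, 0.1229, 0.1776]
ee_rot: [2.369, 2.042, 0.006]
ft_force: [-0.4, 0.4, -0.1]
opening: 0.0097
t: 13.65
ee_pos: [0.5598, 0.1977, 0.1808]
ee_rot: [2.366, 2.038, 0.011]
ft_force: [0.2, -3.4, 3.7]
opening: 0.0106
```

```bash
python3 -m crank '{"slide":[[8,0,3],[16,0,3],[23,0,3],[29,0,3],[31,0,3],[31,0,3]],"dr":[[0,0,0],[0,0,0],[0,0,0],[0,0,0],[0,0,0],[0,0,0]],"gripper":[10,10,10,10,10,10]}'
cat > leaf.py <<'E'
from h import *
Rz=R.from_euler('z',-8.2,degrees=True); K=np.array([.571,.125,0])
def chest(n,k=5):
    d=np.median([optics.grab_frame(n)[1] for _ in range(k)],0); X=cloud(n,d)
    return d,X,Rz.inv().apply((X-K).reshape(-1,3)).reshape(480,640,3)*1000
E
python3 - <<'E'
from leaf import *
print(Rz.inv().apply(arm.observe()['ee_pos']-K)*1000)
for n in('scene','top'):
    d,X,C=chest(n)
    for x0 in(-100,75):
        q=(C[...,0]>x0)&(C[...,0]<x0+20)&(C[...,2]>126)&(C[...,2]<280)&(C[...,1]>0)&(C[...,1]<200)
        A=C[q][np.argsort(C[q][:,2])]; print(n,x0,q.sum(),[(int(a[1]),int(a[2])) for a in A[::max(1,len(A)//12)]])
E
```

```text
t: 14.25
ee_pos: [0.5645, 0.2288, 0.1773]
ee_rot: [2.365, 2.039, 0.011]
ft_force: [-0.3, -2.6, 2.2]
opening: 0.0102
[-21.2342629  101.78052354 177.29843145]
scene -100 136 [(121, 126), (121, 135), (121, 144), (121, 151), (122, 161), (122, 173), (123, 222), (123, 230), (123, 238), (124, 244), (124, 250), (119, 252), (123, 253)]
scene 75 368 [(16, 126), (115, 135), (17, 144), (9, 148), (16, 150), (117, 166), (118, 183), (112, 212), (123, 229), (132, 233), (129, 234), (123, 240), (122, 252)]
top -100 3 [(106, 126), (107, 126), (108, 132)]
top 75 67 [(9, 127), (10, 138), (9, 146), (12, 147), (9, 147), (13, 148), (8, 149), (11, 151), (131, 230), (122, 232), (129, 233), (124, 234), (124, 235), (126, 235)]
```

The passive leaf is now about upright (~1.57 rad). I'll back off, rise, and travel to the board.

```bash
python3 -m crank '{"slide":[[-20,0,0],[-40,0,0],[-40,0,-45],[-40,0,-90],[-40,0,-130]],"dr":[[0,0,0],[0,0,0],[0,0,0],[0,0,0],[0,0,0]],"gripper":[10,20,40,60,80]}'
python3 - <<'E'
from leaf import *
s=arm.observe();print(s['q'],rel([.4228,-.357,.30],36),rel([.4228,-.357,.30],-144))
E
```

```text
t: 15.25
ee_pos: [0.5556, 0.1904, 0.3091]
ee_rot: [2.366, 2.04, 0.011]
ft_force: [0.4, -0.7, 0.0]
opening: 0.0385
[ 0.24167382  0.1752961   1.0138147  -0.01317502  1.93834346  0.38489301] ([-561.0, -50.7, 11.5], [0.014, 0.013, -0.776]) ([-561.0, -50.7, 11.5], [0.016, -0.018, 2.365])
```

```bash
python3 -m crank '{"slide":[[-47,-4,0],[-94,-8,0],[-141,-13,0],[-188,-17,0],[-235,-21,0],[-282,-25,0],[-329,-30,0],[-376,-34,0],[-423,-38,0],[-470,-42,0],[-517,-47,0],[-561,-51,11]],"dr":[[0,0,-0.06],[0,0,-0.13],[0,0,-0.19],[0,0,-0.26],[0,0,-0.32],[0,0,-0.39],[0,0,-0.45],[0,0,-0.52],[0,0,-0.58],[0,0,-0.65],[0.01,0.01,-0.71],[0.014,0.013,-0.776]],"gripper":[94,94,94,94,94,94,94,94,94,94,94,94]}'
python3 - <<'E'
from leaf import *
s=arm.observe();print(s['q'].round(2),rel([.4228,-.357,.06],36))
p,_=optics.grab_frame('top'); d,X,C=chest('top'); np.savez('top2.npz',p=p,d=d)
# everything inside chest: cells above floor
m=(C[...,2]>35)&(C[...,2]<95)&(C[...,0]>-135)&(C[...,0]<75)&(C[...,1]>-160)&(C[...,1]<112)
m=cv2.morphologyEx(m.astype(np.uint8),cv2.MORPH_OPEN,np.ones((3,3)))
for c in cv2.findContours(m,0,2)[0]:
    if cv2.contourArea(c)>60:
        mm=np.zeros_like(m); cv2.drawContours(mm,[c],-1,1,-1); q=mm>0; z=np.median(X[q][:,2]); zz=X[q][:,2]
        w=Rz.inv().apply(plane('top',c.reshape(-1,2),z)-K)*1000; r=cv2.minAreaRect(w[:,:2].astype(np.float32))
        print('blob',q.sum(),np.argwhere(q).mean(0).round(),'z',z,np.percentile(zz,[10,90]),r)
cv2.imwrite('pics/t2.png',cv2.resize(p[170:320,150:320],None,fx=4,fy=4,interpolation=2)[:,:,::-1])
E
```

```text
t: 16.45
ee_pos: [0.4223, -0.3592, 0.3021]
ee_rot: [1.422, 2.797, 0.0]
ft_force: [1.3, -0.3, -0.2]
opening: 0.094
[-0.81  0.1   1.11  0.    1.93 -1.44] ([2.3, 1.3, 242.1], [0.002, 0.003, 0.002])
blob 1969 [230. 203.] z 0.07076307387187963 [0.04716487 0.08136571] ((-29.348785400390625, -20.836013793945312), (253.000732421875, 203.90350341796875), 89.48295593261719)
```

View pics/t2.png

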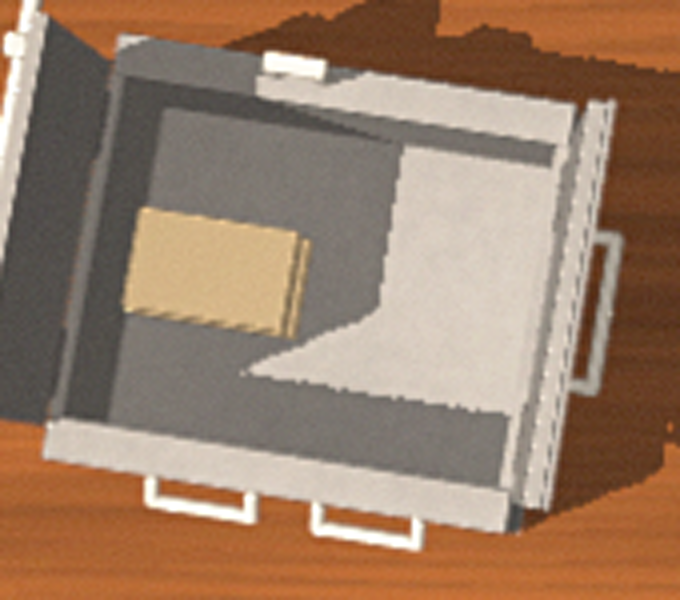

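The pile is the tan block in the chest, with top-face corners at crop (142,208), (298,232), (284,336) and (124,310). Both leaves are open. Next I measure the pile and descend on the board.

```bash
python3 - <<'E'
from leaf import *
f=np.load('top2.npz'); d=f['d']; p=f['p']; X=cloud('top',d)
Q=np.array([[142,208],[298,232],[284,336],[124,310]]); ct=(Q+.5)/4-.5+[150,170]
m=np.zeros((480,640),np.uint8); cv2.fillPoly(m,[ct.round().astype(int)],1); me=cv2.erode(m,np.ones((5,5)))
z=np.median(X[me>0][:,2]); print('pile top z',z,X[me>0][:,2].std())
W=plane('top',ct,z); c=W.mean(0); a=W[0]+W[3]-W[1]-W[2]; b=W[0]+W[1]-W[2]-W[3]
print('centre',c,'ch',Rz.inv().apply(c-K)*1000,'len',np.linalg.norm(a)/2,np.linalg.norm(b)/2,'yaw y-90',np.degrees(np.arctan2(a[1],a[0]))-90,'x',np.degrees(np.arctan2(b[1],b[0])))
# scene view of the pile: tan mask, depth-based heights/position
ps,_=optics.grab_frame('scene'); ds,Xs,Cs=chest('scene'); hsv=cv2.cvtColor(ps,cv2.COLOR_RGB2HSV)
q=(abs(Xs[...,0]-c[0])<.06)&(abs(Xs[...,1]-c[1])<.07)&(Xs[...,2]>.03)&(Xs[...,2]<.1)&(hsv[...,1]>55)
A=Cs[q]; print('scene pile',len(A),'z hist',np.histogram(A[:,2],np.arange(30,101,5)))
t=A[A[:,2]>A[:,2].max()-9] if len(A) else A
if len(t): print(np.percentile(t[:,0],[2,98]),np.percentile(t[:,1],[2,98]),np.median(t[:,2]))
E
python3 -m crank '{"slide":[[2,1,50],[2,1,100],[2,1,150],[2,1,200],[2,1,240],[2,1,270],[2,1,290],[2,1,300],[2,1,305],[2,1,309]],"dr":[[0,0,0],[0,0,0],[0,0,0],[0,0,0],[0,0,0],[0,0,0],[0,0,0],[0,0,0],[0,0,0],[0,0,0]],"gripper":[94,94,94,94,94,94,94,94,94,94]}' 25
```

```text
pile top z 0.0713942858117319 0.0016558208348232033
centre [0.54573534 0.16891262 0.07139429] ch [-31.26956728  39.86019599  71.39428581] len 0.09578459695575103 0.062051498895454686 yaw y-90 -8.454853419861067 x -7.278758888252972
scene pile 1049 z hist (array([ 68,  43,  37,  34,  12,  43,  42, 129, 641,   0,   0,   0,   0,
         0]), array([ 30,  35,  40,  45,  50,  55,  60,  65,  70,  75,  80,  85,  90,
        95, 100]))
[-56.14226698   2.48650526] [-2.04133894 62.36917018] 71.2417066891588
t: 18.05
ee_pos: [0.4238, -0.3545, -0.0069]
ee_rot: [1.423, 2.797, -0.001]
ft_force: [-0.7, -0.3, -0.8]
opening: 0.0945
```

```bash
python3 -m crank '{"slide":[[0,0,6],[0,0,10],[0,0,13],[0,0,13],[0,0,13]],"dr":[[0,0,0],[0,0,0],[0,0,0],[0,0,0],[0,0,0]],"gripper":[94,94,94,94,94]}' 25
python3 - <<'E'
from leaf import *
s=arm.observe(); R0=R.from_rotvec(s['ee_rot'])
for n in('scene','top'):
    d,X,_=chest(n); L=R0.inv().apply((X-s['ee_pos']).reshape(-1,3)).reshape(480,640,3)*1000
    q=(abs(L[...,1])>46)&(abs(L[...,1])<62)&(abs(L[...,0])<14)&(X[...,2]<.05)
    A=X[q]; AL=L[q]; o=np.argsort(AL[:,2])
    print(n,len(A),'finger/bench (ty,z mm):',[(int(AL[i,1]),int(A[i,2]*1000)) for i in o[::max(1,len(o)//24)]])
    q=(abs(L[...,1])<35)&(abs(L[...,0])<55)&(X[...,2]>.014)&(X[...,2]<.027)
    print('board in tool',np.percentile(L[q],[3,50,97],axis=0).round(1).tolist())
E
```

```text
t: 18.55
ee_pos: [0.4239, -0.3546, -0.0198]
ee_rot: [1.423, 2.797, -0.001]
ft_force: [-0.6, 0.2, 0.4]
opening: 0.0938
scene 117 finger/bench (ty,z mm): [(58, 49), (60, 48), (58, 46), (59, 43), (58, 43), (57, 41), (58, 38), (57, 38), (58, 35), (60, 33), (49, 31), (55, 29), (57, 27), (58, 25), (49, 23), (51, 22), (59, 21), (50, 17), (61, 3), (58, 2), (54, 1), (51, 1), (51, 1), (49, 1), (53, 1), (60, 0), (53, 0), (55, 0), (47, 0), (46, -1)]
board in tool [[-44.1, -21.3, -43.4], [14.0, 8.6, -40.9], [42.4, 26.2, -35.1]]
top 0 finger/bench (ty,z mm): []
board in tool [[17.8, -28.2, -43.8], [29.4, -17.8, -40.3], [42.0, -7.1, -36.2]]
```

```bash
python3 -m crank '{"slide":[[0,0,2],[0,0,4],[0,0,4]],"dr":[[0,0,0],[0,0,0],[0,0,0]],"gripper":[94,94,94]}'; python3 -m crank '{"slide":[[0,0,2],[0,0,4],[0,0,4]],"dr":[[0,0,0],[0,0,0],[0,0,0]],"gripper":[94,94,94]}'
```

```text
t: 19.35
ee_pos: [0.4235, -0.3542, -0.0244]
ee_rot: [1.423, 2.798, -0.0]
ft_force: [-0.3, -0.7, 0.0]
opening: 0.0939
t: 19.65
ee_pos: [0.4236, -0.3543, -0.0275]
ee_rot: [1.423, 2.798, -0.0]
ft_force: [-1.0, 1.6, 4.7]
opening: 0.094
```

The bench is felt at TCP -0.027, which confirms the 27 mm tip offset. I'll lift 4 mm and grip.

```bash
python3 -m crank '{"slide":[[0,0,-4],[0,0,-4],[0,0,-4],[0,0,-4],[0,0,-4],[0,0,-4],[0,0,-4],[0,0,-4],[0,0,-4]],"dr":[[0,0,0],[0,0,0],[0,0,0],[0,0,0],[0,0,0],[0,0,0],[0,0,0],[0,0,0],[0,0,0]],"gripper":[94,70,46,46,46,46,46,46,46]}' 35
python3 -m crank '{"slide":[[0,0,-10],[0,0,-30],[0,0,-50],[0,0,-50]],"dr":[[0,0,0],[0,0,0],[0,0,0],[0,0,0]],"gripper":[40,40,40,40]}'
python3 - <<'E'
from leaf import *
s=arm.observe(); R0=R.from_rotvec(s['ee_rot']); print(s['ft_force'])
for n in('top','scene'):
    p,_=optics.grab_frame(n); d,X,_=chest(n,7); hsv=cv2.cvtColor(p,cv2.COLOR_RGB2HSV); L=R0.inv().apply((X-s['ee_pos']).reshape(-1,3)).reshape(480,640,3)*1000
    q=(abs(L[...,1])<24)&(abs(L[...,0])<70)&(L[...,2]>-62)&(L[...,2]<-15)
    A=L[q]; print(n,len(A),'x',np.percentile(A[:,0],[1,50,99]).round(1),'z',np.percentile(A[:,2],[3,25,50,75,97]).round(1))
    t=A[np.abs(A[:,2]-np.percentile(A[:,2],30))<6]; 
    if len(t)>10: print(' top plane fit z=ax+by+c',np.linalg.lstsq(np.c_[t[:,:2],np.ones(len(t))],t[:,2],rcond=None)[0].round(3),t[:,0].min().round(1),t[:,0].max().round(1))
E
```

```text
t: 20.55
ee_pos: [0.4234, -0.3543, -0.0237]
ee_rot: [1.423, 2.798, -0.0]
ft_force: [-0.1, -0.1, -0.2]
opening: 0.0518
t: 20.95
ee_pos: [0.4252, -0.3561, 0.0299]
ee_rot: [1.42, 2.793, -0.004]
ft_force: [0.2, -1.2, -1.4]
opening: 0.0515
[ 0.1773056  -1.20039564 -1.37354035]
top 92 x [20.1 33.3 45.2] z [-42.6 -41.1 -40.2 -38.9 -26.2]
 top plane fit z=ax+by+c [ 3.8000e-02 -4.0000e-03 -4.1517e+01] 19.8 45.0
scene 332 x [-43.6  16.5  45.5] z [-43.2 -41.6 -40.9 -39.8 -25.6]
 top plane fit z=ax+by+c [-7.000e-03  6.000e-03 -4.096e+01] -45.2 45.5
```

The board is held flat and centred (±45 mm, bottom at tool z ≈ -21). I'll raise it, carry it over, and turn it.

```bash
python3 -m crank '{"slide":[[0,0,-45],[0,0,-90],[0,0,-135],[0,0,-180],[0,0,-225],[0,0,-270],[0,0,-270]],"dr":[[0,0,0],[0,0,0],[0,0,0],[0,0,0],[0,0,0],[0,0,0],[0,0,0]],"gripper":[40,40,40,40,40,40,40]}'
python3 -c "
from h import *
print(rel([.5465,.1689,.30],-8.2))"
```

```text
t: 22.45
ee_pos: [0.4247, -0.3557, 0.3053]
ee_rot: [1.417, 2.785, -0.008]
ft_force: [-0.2, -0.0, -1.8]
opening: 0.0518
([352.3, 407.4, 0.3], [0.009, 0.015, 0.773])
```

```bash
python3 -m crank '{"slide":[[15,17,0],[44,51,0],[73,84,0],[102,118,0],[132,152,0],[161,186,0],[190,220,0],[220,254,0],[249,288,0],[278,322,0],[308,356,0],[330,382,0]],"dr":[[0,0,0.04],[0,0,0.1],[0,0,0.17],[0,0,0.23],[0,0,0.3],[0,0,0.36],[0,0,0.43],[0,0,0.5],[0,0,0.56],[0,0,0.63],[0,0,0.69],[0.01,0.01,0.73]],"gripper":[40,40,40,40,40,40,40,40,40,40,40,40]}'
python3 -c "
from h import *
print(rel([.5465,.1689,.15],-8.2))"
```

```text
t: 23.65
ee_pos: [0.5385, 0.1389, 0.2992]
ee_rot: [2.328, 2.106, -0.007]
ft_force: [1.7, -0.3, -2.5]
opening: 0.0517
([31.4, 5.1, 149.1], [-0.001, 0.005, 0.043])
```

```bash
python3 -m crank '{"slide":[[16,3,0],[31,5,0],[31,5,0],[31,5,30],[31,5,70],[31,5,110],[31,5,149],[31,5,180],[31,5,200],[31,5,215],[31,5,215],[31,5,215]],"dr":[[0,0,0.02],[0,0.005,0.043],[0,0.005,0.043],[0,0.005,0.043],[0,0.005,0.043],[0,0.005,0.043],[0,0.005,0.043],[0,0.005,0.043],[0,0.005,0.043],[0,0.005,0.043],[0,0.005,0.043],[0,0.005,0.043]],"gripper":[40,40,40,40,40,40,40,40,40,40,40,40]}'
python3 - <<'E'
from leaf import *
s=arm.observe(); R0=R.from_rotvec(s['ee_rot']); print(rel([.5465,.1689,.049],-8.2))
d,X,C=chest('scene',7); p,_=optics.grab_frame('scene')
cv2.imwrite('pics/s5.png',cv2.resize(p[160:390,320:520],None,fx=2.6,fy=2.6,interpolation=2)[:,:,::-1])
L=R0.inv().apply((X-s['ee_pos']).reshape(-1,3)).reshape(480,640,3)*1000
q=(abs(L[...,1])<24)&(abs(L[...,0])<70)&(L[...,2]>-50)&(L[...,2]<-15); A=L[q]
if len(A): print(len(A),np.percentile(A[:,0],[1,50,99]),np.percentile(A[:,2],[3,50,97]))
E
```

```text
t: 24.85
ee_pos: [0.5466, 0.1678, 0.0847]
ee_rot: [-2.374, -2.057, -0.0]
ft_force: [1.0, 0.7, -1.8]
opening: 0.0514
([1.1, -0.2, 35.7], [-0.0, -0.0, 0.0])
335 [-2.87210017 17.71879542 33.10994559] [-46.20158325 -44.65222382 -43.13083295]
```

View pics/s5.png

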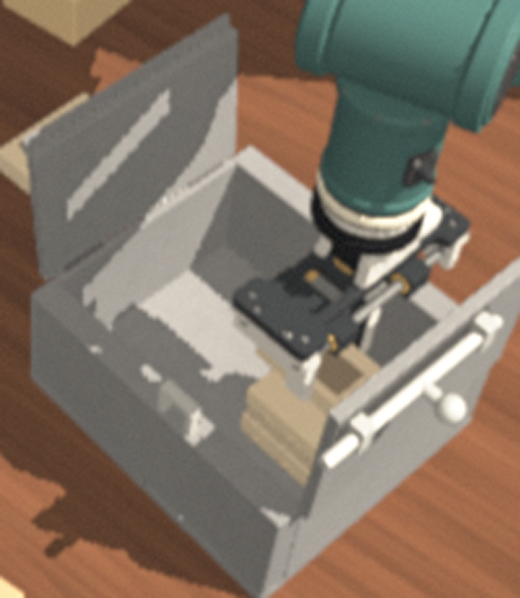

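The board hangs over the pile, lined up with it. I'll lower it with feel.

```bash
python3 -m crank '{"slide":[[1,0,10],[1,0,20],[1,0,26],[1,0,29],[1,0,29]],"dr":[[0,0,0],[0,0,0],[0,0,0],[0,0,0],[0,0,0]],"gripper":[40,40,40,40,40]}'; for i in 1; do python3 -m crank '{"slide":[[0,0,1.5],[0,0,3],[0,0,3]],"dr":[[0,0,0],[0,0,0],[0,0,0]],"gripper":[40,40,40]}'; done
```

```text
t: 25.75
ee_pos: [0.546, 0.1691, 0.0545]
ee_rot: [-2.373, -2.057, 0.002]
ft_force: [0.1, 0.1, -2.6]
opening: 0.0515
t: 26.05
ee_pos: [0.546, 0.1691, 0.0516]
ee_rot: [-2.373, -2.057, 0.002]
ft_force: [0.4, 0.7, -2.8]
opening: 0.0514
```

```bash
python3 -m crank '{"slide":[[0,0,1],[0,0,2],[0,0,2]],"dr":[[0,0,0],[0,0,0],[0,0,0]],"gripper":[40,40,40]}'; python3 -m crank '{"slide":[[0,0,1],[0,0,2],[0,0,2]],"dr":[[0,0,0],[0,0,0],[0,0,0]],"gripper":[40,40,40]}'
```

```text
t: 26.35
ee_pos: [0.546, 0.1691, 0.0494]
ee_rot: [-2.373, -2.057, 0.003]
ft_force: [0.6, -0.1, -1.7]
opening: 0.0517
t: 26.65
ee_pos: [0.5461, 0.1691, 0.0477]
ee_rot: [-2.373, -2.057, 0.002]
ft_force: [-0.3, -0.2, -0.6]
opening: 0.0516
```

```bash
python3 -m crank '{"slide":[[0,0,1],[0,0,1.5],[0,0,1.5]],"dr":[[0,0,0],[0,0,0],[0,0,0]],"gripper":[40,40,40]}'
```

```text
t: 26.95
ee_pos: [0.5461, 0.1691, 0.0469]
ee_rot: [-2.374, -2.057, 0.002]
ft_force: [-2.4, -0.4, 2.4]
opening: 0.0514
```

The pile is felt: +2.4 N against -2.6 N when hanging free. I'll let go and lift.

```bash
python3 -m crank '{"slide":[[0,0,0],[0,0,0],[0,0,0],[0,0,0],[0,0,0],[0,0,-15],[0,0,-40],[0,0,-85],[0,0,-130],[0,0,-175],[0,0,-215],[0,0,-240]],"dr":[[0,0,0],[0,0,0],[0,0,0],[0,0,0],[0,0,0],[0,0,0],[0,0,0],[0,0,0],[0,0,0],[0,0,0],[0,0,0],[0,0,0]],"gripper":[58,70,76,76,76,76,76,76,76,76,76,76]}'
python3 -m crank '{"slide":[[-40,-10,0],[-85,-25,0],[-130,-40,0],[-175,-55,0],[-220,-70,0],[-265,-85,0],[-290,-90,0],[-290,-90,0]],"dr":[[0,0,0],[0,0,0],[0,0,0],[0,0,0],[0,0,0],[0,0,0],[0,0,0],[0,0,0]],"gripper":[76,76,76,76,76,76,76,76]}'
python3 - <<'E'
from leaf import *
p,_=optics.grab_frame('top'); d,X,C=chest('top',7)
hsv=cv2.cvtColor(p,cv2.COLOR_RGB2HSV)
m=(C[...,2]>82)&(C[...,2]<101)&(abs(C[...,0]+30)<60)&(C[...,1]>-25)&(C[...,1]<95); m=cv2.morphologyEx(m.astype(np.uint8),cv2.MORPH_OPEN,np.ones((3,3)))
c=max(cv2.findContours(m,0,1)[0],key=cv2.contourArea); q=cv2.drawContours(np.zeros_like(m),[c],-1,1,-1)>0
z=np.median(X[q][:,2]); w=Rz.inv().apply(plane('top',c.reshape(-1,2),z)-K)*1000
print('board top z',z,cv2.minAreaRect(w[:,:2].astype(np.float32)))
A=C[cv2.erode(q.astype(np.uint8),np.ones((5,5)))>0]; print('tilt',np.linalg.lstsq(np.c_[A[:,:2],np.ones(len(A))],A[:,2],rcond=None)[0][:2])
for n in('scene','top'):
    d,X,C=chest(n)
    for y0,y1 in((90,200),(-240,-130)):
        q=(C[...,0]>-100)&(C[...,0]<-70)&(C[...,2]>126)&(C[...,2]<280)&(C[...,1]>y0)&(C[...,1]<y1)
        A=C[q][np.argsort(C[q][:,2])]; print(n,len(A),[(int(a[1]),int(a[2])) for a in A[::max(1,len(A)//8)]])
for u,v in((383,198),(433,192)):
    d0=cloud('top',np.load('top0.npz')['d'])[v-14:v+14,u-14:u+14]; d1=X[v-14:v+14,u-14:u+14]; print('bystander depth change median',np.median(abs(d0-d1)))
cv2.imwrite('pics/t3.png',cv2.resize(p[150:320,130:460],None,fx=2.4,fy=2.4,interpolation=2)[:,:,::-1])
print(arm.observe()['ft_force'])
E
```

```text
t: 28.15
ee_pos: [0.5471, 0.1693, 0.2929]
ee_rot: [2.372, 2.056, 0.009]
ft_force: [0.5, 0.4, -0.4]
opening: 0.076
t: 28.95
ee_pos: [0.4157, -0.1074, 0.2932]
ee_rot: [2.375, 2.047, 0.009]
ft_force: [0.8, 0.4, -0.3]
opening: 0.0761
board top z 0.09104055920050957 ((-33.18128967285156, 34.90251541137695), (52.45718765258789, 90.56816864013672), 0.1254546195268631)
tilt [0.00087109 0.00011721]
scene 239 [(121, 126), (121, 142), (122, 159), (122, 178), (134, 231), (124, 243), (115, 252), (115, 252), (118, 253)]
scene 581 [(-160, 126), (-163, 146), (-165, 167), (-168, 186), (-172, 205), (-171, 223), (-173, 241), (-183, 252), (-189, 262)]
top 325 [(108, 126), (108, 147), (108, 172), (110, 192), (110, 212), (111, 231), (111, 244), (120, 252), (119, 254)]
top 0 []
bystander depth change median 0.0005187119483282543
bystander depth change median 0.0006633965334864045
[0.02527352 0.34869784 0.15582858]
```

View pics/t3.png

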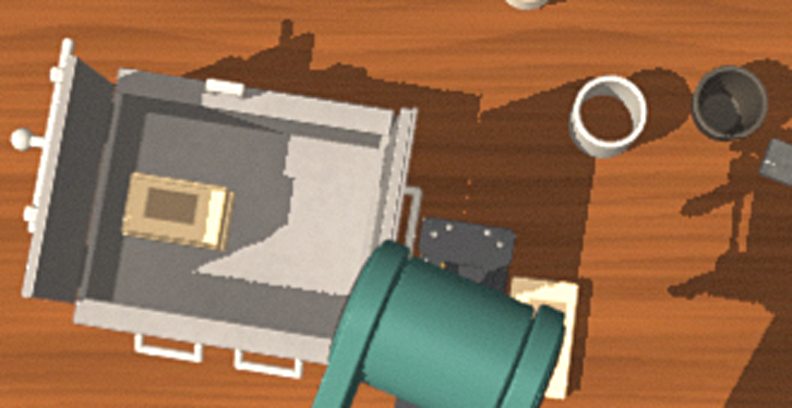

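```bash
python3 -c "
from rig import arm
s=arm.observe();print(s['t'],abs(s['joint_velocities']).max(),s['ft_force']);print(arm.sign_off())"
```

```text
29.85 0.0019030303254755478 [0.02527352 0.34869784 0.15582858]
the job is handed in; nothing more can be done
None
```

I handed the job in at about 30 s of the 72 s. The passive leaf is open and the small cream board is lying on the pile in the chest.

**What I did**
- **Bolt:** I drew it about 17 mm while the leaf was shut, and held it at about 20 mm during the first part of the lift.
- **Leaf:** I raised it by the knob, then pushed it to about upright.
- **Board:** I lowered it until the pile was felt, at about 5 N, then let go and backed off.

**Last checks**
- **Board position:** its centre is about 5 mm from the pile's measured centre, within the 16 mm allowed.
- **Board attitude:** it is flat (tilt about 0.001 rad) and square (about 0.1° from my chest-yaw estimate of -8.2°). Its top is at z = 0.091 m on a pile top of 0.071 m.
- **Leaves:** both stand open.
- **Crucible and flask:** depth at both changed by less than 1 mm.
- **Robot:** it was at rest, with a wrist force of about 0.4 N.

**What went wrong or disagreed**
- **Fingertips:** they end about 27 mm short of the reported TCP, so the first grip closed above the knob. I found this from depth images and confirmed it by touching the bench.
- **Knob grip:** it slipped at a leaf angle of about 0.9 rad. The stiff hinge held the leaf there, and I finished with a push from the inside.
- **Opening reading:** on the knob it read about 3 mm low (17 mm on the 20 mm ball); on the 52 mm board it read true.
- **Pile x:** the two cameras differed by about 4 mm. The scene view was partly blocked, so I used a value close to the top view's.

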